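Find the blind hole with the stop pin of a packing jig

TASK

Fit the stop pin to the packing jig: draw the steel pin out of its holder, set its tip down gently on the jig's dark strip at the end next to the thumb knob, and slide it along the fence until it drops into the unmarked blind hole somewhere along the strip. Leave it fully home and upright in the hole, let go of it, and keep the force of the pin on the jig below 40 N, knocks included. Do not disturb the carton, spool and tin standing around.

Things in the scene. Friction and masses are not known exactly. Their poses are not given: they have to be found in the camera images.
- pin: Loose steel stop pin, 75 mm long, about 0.1 kg: a round shaft 12 mm in diameter and 61 mm long with a 1 mm chamfered tip, and above it a round head 26 mm in diameter and 14 mm tall to hold it by. Origin at the centre of the tip (its lowest point), z up along the pin. It starts upright in the holder.
- holder: Fixed pale wooden block, 70 x 70 x 26 mm. One loose round hole, 15 mm wide and 18 mm deep, in the middle of its top holds the pin, so the pin's tip starts 8 mm above the table. Origin at the centre of the underside, z up.
- jig: Fixed aluminium packing jig, 90 mm (its x) by 260 mm (its y); origin at the centre of its underside, z up. Its dark steel strip is open from above between y = -65 and +65 mm and x = -35 and +15 mm; its flat top is at z = 30 mm. Blocks 65 mm long with tops at z = 44 mm close both ends. All is hard metal: touching it at 25 mm/s knocks with 40 N, so touch at 12 mm/s or slower.
- fence (a point): Foot of the jig's straight upright fence, at the middle of its length. The face is the plane x = +15 mm of the jig, facing its -x, running along its y, 14 mm tall above the strip. The blind hole's centre is 6.4 mm in front of this face (jig x = 8.6 mm), so a pin kept against the fence passes over the hole.
- strip_start (a point): Point on the strip's top at the thumb knob's end (jig x = 5, y = -47.5 mm), 10 mm in front of the fence: the middle of where to set the pin down (within 12 mm along y). From here slide along the jig's +y. The blind hole, 13.5 mm wide, 16 mm deep, floor at jig z = 14 mm, lies somewhere between jig y = -18 and +42 mm, elsewhere each time.
- thumb_knob (a point): Top centre of the fixed black thumb knob, 28 mm wide, on the block at the jig's -y end (jig x = 0, y = -97.5, z = 62 mm).
- carton: Loose brown gift carton with a red band, 70 x 110 x 60 mm, a bystander. Origin at the centre of its underside.
- spool: Loose white ribbon spool lying flat, 90 mm wide, 30 mm tall, a bystander. Origin at the centre of its underside.
- tin: Loose round tin, 60 mm wide, 85 mm tall, a bystander. Origin at the centre of its underside.
Not all that is in view belongs to the job. What is meant by the pin is not red, and is the smaller of those in its own colour.

How it is judged:
On the way, in this order (a step that is already met when the one before it is completed fails the run):
1. the pin's tip rests on the strip at the thumb knob's end (pin centre at y between -64 and -30 mm in the jig's frame) (contact force between pin and jig above 0.3 N and x of pin in the frame of jig between -0.034 and 0.016 m and y of pin in the frame of jig between -0.064 and -0.03 m and z of pin in the frame of jig between 0.027 and 0.033 m), for 0.1 s.
2. the pin's tip is fully down in the blind hole (x of pin in the frame of jig between 0.0056 and 0.0116 m and y of pin in the frame of jig between -0.024 and 0.048 m and z of pin in the frame of jig between 0.01 and 0.017 m), for 0.2 s.
At the end, for the whole second after the job is handed in: the pin stands in the strip's blind hole at rest and released, its tip within 3 mm of the hole's floor, leaning less than 0.12 rad (all of step 2 and angle between pin's own z axis and vertical below 0.12 rad and linear speed of pin below 0.02 m/s); the robot touches nothing.
It fails at once if the pin loads the jig with more than 40 N (contact force between pin and jig above 40 N).
It fails at once if the carton is moved by more than 20 mm or tipped (distance of carton from where it was at the start of the episode above 0.02 m or angle between carton's own z axis and vertical above 0.3 rad).
It fails at once if the spool is moved by more than 20 mm or tipped (distance of spool from where it was at the start of the episode above 0.02 m or angle between spool's own z axis and vertical above 0.3 rad).
It fails at once if the tin is moved by more than 20 mm or tipped (distance of tin from where it was at the start of the episode above 0.02 m or angle between tin's own z axis and vertical above 0.3 rad).
It also fails if it takes over 72 s, if anything falls off the work surface, if the arm or the gripper's body presses on something with over 40 N, if the wrist force passes 120 N, or if a joint passes its speed limit or range.

ROBOT

A 6-joint arm with a two-finger parallel gripper is mounted at the origin on the work surface. World frame = base frame: x ahead of the robot, y to its left, z up, the work surface at z = 0. Lengths are in m, angles in rad, forces in N, time in s.
With the tool pointing down it reaches from about 0.375 to 0.975 m from the base axis. Payload 3.8 kg.
Tool frame: the origin (TCP) lies on the mounting face of the last link; the fingertips stand 173 mm ahead of it and the grasp point (between the pads) lies 155 mm ahead of it; z points along the fingers, y is the line along which they close (so a half turn about z gives the same grasp; the last joint's range is limited). The gripper opens to 85 mm and grips with 20 to 120 N. Pads are 22 mm wide; open, the fingers measure 114 mm over their backs; the gripper's body (76 mm by 85 mm) begins 54 mm behind the grasp point. The pads swing forward as they close: fully open they stand 13 mm farther back than shut.
Start: joints at [1.142, 0.264, 1.604, -0, 1.274, -0.037], TCP at [0.258, 0.624, 0.405] pointing down, gripper open.
Joint ranges: [-2.63, 2.63], [-0.94, 2.18], [0.31, 2.57], [-1.31, 4.45], [0, 2.66], [-2.55, 2.55]. Speed limits (rad/s): [2.57, 2.57, 3.14, 3.14, 3.14, 3.14].

INTERFACE

Orientations are given as a rotation vector (axis times angle).
In Python, from workcell import bot gives the robot as it stands.
- The arm moves only by the tool drive_tool, never from a script. Its argument "increments" is a list of rows, each an object with "delta_pos": the shift along the tool's x, y, z in mm, a list of three; "turn": the turn about the tool's z in rad; "jaw": the opening, from -1 (shut) to 1 (fully open). A call has 1 to 8 rows; each row shifts and turns the commanded pose from where the row before left it, along the tool's axes as they then stand; what a row does not reach is not made up. A row lasts 1/12 s, in which the tool goes at most 41.7 mm and 7.16 degrees, less where a joint would pass 70% of its speed; a pose out of reach is approached as far as the arm can. A call is refused whole if a number of a shift passes 41.7 or a number of a turn 0.125, either way. A call with a gripper value outside its range is refused whole. The fingers move at their own pace and stop on an object; "grip_force" is the grip in N (left out, the last holds). Time passes only in rows, so rows that do not move let the fingers close. It gives the time, the measured TCP pose, the force, the opening and the grip force at its end, in the units of the state.
- bot.read_state(): the state, without advancing time (a new reading comes with each control period).
- bot.read_camera(name): name is "scene" or "top" or "wrist"; returns a dict with "pixels" (400x640x3 uint8, red, green, blue), "fovy" (degrees; the focal length in pixels is half the picture's height over the tangent of half this angle, whatever the lens; pixels are square), "cx", "cy" (the principal point, pixels), "camera_from_world" (4x4, takes a point from world to camera coordinates); the wrist camera has in their place "hand_eye" (4x4, takes a point from camera to tool coordinates, whose origin is the TCP and whose axes are the flange's). Camera axes: x right, y down, z forward; pixel columns grow to the right and rows downward; lengths in m; the calibration is good to about 2 mm. A picture is of the moment at which its call begins: read the wrist's pose just before it. There is no depth.
- bot.finish_job(): hands the job in; it is judged then, once.
The state is a dict: "time": time; "q": joint angles; "joint_vel": joint speeds; "joint_torque": joint torques, N m; "tool_pos": TCP position; "tcp_rot": TCP orientation; "wrist_force": force on the tool from outside, world axes, zero at the start; "torque": the same for the moment, N m; "width": opening from 0.0 (shut) to 1.0 (fully open); "grip_force": force on a finger pad.
Only numpy, scipy, OpenCV 4.12 (cv2) and the standard library are available. Lean on these libraries where they do the work, as an engineer would, in place of code of your own. Each camera call takes 0.05 s, during which the arm holds its last target. There are 200 camera calls.

## Working session

There is one attempt and no reset: what is moved stays moved. The work goes in short steps, Python scripts to look and compute and a tool call to move; the robot and the scene stay as the last step left them, time stands still between calls to the robot, and variables do not carry over. Pictures are saved under pics/ and viewed, at most 10 in all, crops included, and the job is handed in when it is done.

Besides the shell and the picture viewer there is one more tool, called by a JSON object that holds its "api" and its "payload", one argument or row to a line. drive_tool: Moves the arm, as the interface text tells. Its arguments: {"type":"object","properties":{"increments":{"type":"array"},"grip_force":{"type":"number"}},"required":["increments"]}

```bash
mkdir -p pics; python3 - <<'E'
from workcell import bot
import cv2,numpy as np
s=bot.read_state();print(s)
for n in("scene","top"):
    c=bot.read_camera(n);np.savez(f'{n}.npz',**c);cv2.imwrite(f'pics/{n}.png',c['pixels'][:,:,::-1]);print(c['fovy'],c['cx'],c['cy'],c['camera_from_world'])
E
```

```text
{'time': 0.0, 'q': array([ 1.14213403e+00,  2.64775669e-01,  1.60538417e+00,  1.26562094e-05,
        1.27366833e+00, -3.69414653e-02]), 'joint_vel': array([ 0.00018531,  0.00081082, -0.00123663, -0.00164818, -0.00034162,
       -0.00099798]), 'joint_torque': array([ 1.43837551e-04, -5.15128398e+01, -3.67302096e+01,  2.90598646e-04,
        1.29886487e-02,  2.70825836e-05]), 'tool_pos': array([0.2575861 , 0.62355269, 0.40334091]), 'tcp_rot': array([-0.61128985, -3.08100686,  0.00341185]), 'wrist_force': array([-0.54335443, -0.19287732, -0.08594408]), 'torque': array([ 0.01769022,  0.02747301, -0.02730713]), 'grip_force': 0.0, 'width': 0.9986579681639173}
54.09281545209964 316.89477297730497 203.85214231063443 [[-0.86327506  0.50471435 -0.00442681  0.47074741]
 [ 0.33619595  0.56845131 -0.75088974 -0.19365348]
 [-0.3764684  -0.64971266 -0.66041276  1.13851794]
 [ 0.          0.          0.          1.        ]]
53.7454655439027 315.780516042418 208.15494517515393 [[-0.00844335 -0.99989393 -0.01186776  0.09897956]
 [-0.99516303  0.00956385 -0.09777053  0.59976074]
 [ 0.09787366  0.01098485 -0.99513822  0.99337162]
 [ 0.          0.          0.          1.        ]]
```

View pics/scene.png

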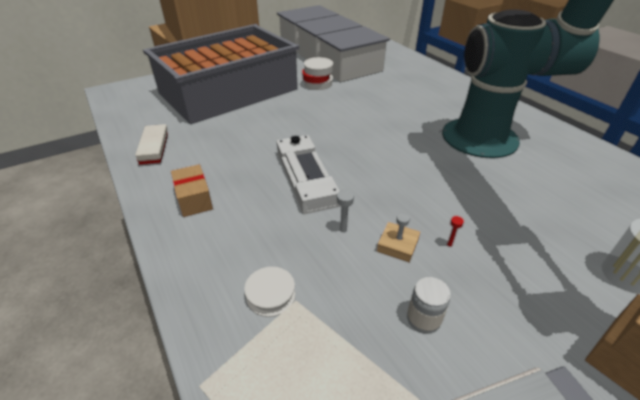

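View pics/top.png

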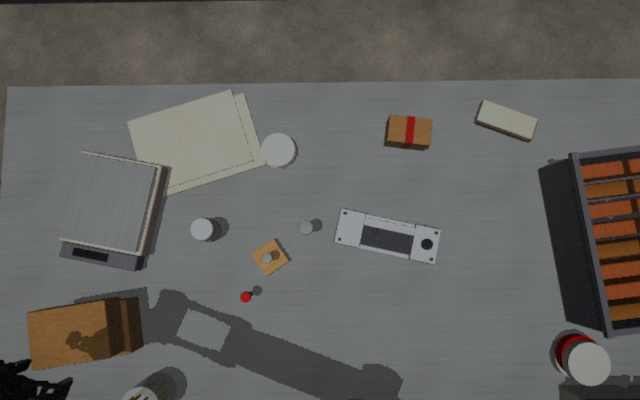

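Scene view: candidates for the pin are grey in the wooden holder (scene 402,222 / top 267,258), a larger grey one freestanding (345,200 / 306,227) and a red one (456,222 / 246,296). I choose the one in the holder, since it is grey and the smaller. The jig lies at top (387,236), with the knob at (427,244). I'll check both in a close crop.

```bash
python3 - <<'E'
import cv2,numpy as np
t=cv2.imread('pics/top.png');s=cv2.imread('pics/scene.png')
a=cv2.resize(t[200:310,230:450],(800,400),interpolation=cv2.INTER_CUBIC)  # x3.636
cv2.imwrite('pics/crop1.png',a)
E
```

```text
(no output)
```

View pics/crop1.png

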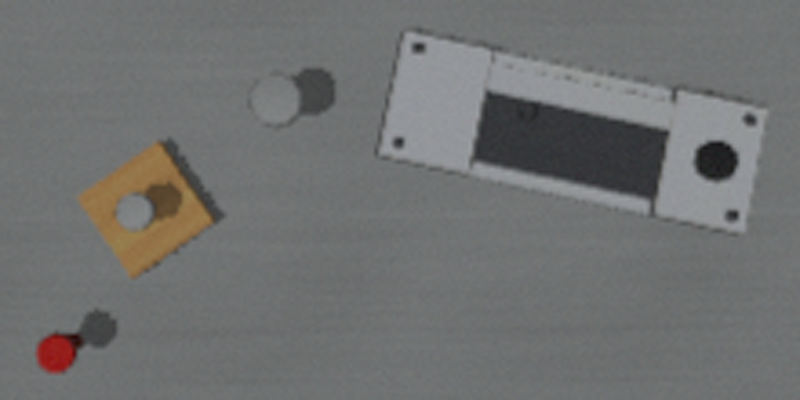

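The crop shows the holder pin head, which is small and grey, at (135,211). The bigger grey decoy is at (276,99) and the red one at (56,353). The jig's corners are (405,30), (767,107), (745,233) and (378,155), with the knob at (716,160). The wide fence bar is at the top, and there is a faint dark spot in the strip near (527,112), which may be the hole.

```bash
cat > h.py <<'E'
import numpy as np,cv2
from scipy.spatial.transform import Rotation as R
def ray(c,uv,z,T=None):
    "world point at height z on pixel uv; T = world_from_camera"
    if T is None: T=np.linalg.inv(c['camera_from_world'])
    f=200/np.tan(np.radians(float(c['fovy'])/2))
    d=T[:3,:3]@np.array([(uv[0]-c['cx'])/f,(uv[1]-c['cy'])/f,1]);o=T[:3,3]
    return o+d*(z-o[2])/d[2]
def proj(c,p,T=None):
    Ci=np.linalg.inv(T) if T is not None else c['camera_from_world']
    f=200/np.tan(np.radians(float(c['fovy'])/2))
    q=Ci[:3,:3]@p+Ci[:3,3];return np.array([c['cx']+f*q[0]/q[2],c['cy']+f*q[1]/q[2]])
def tool(s): 
    T=np.eye(4);T[:3,:3]=R.from_rotvec(s['tcp_rot']).as_matrix();T[:3,3]=s['tool_pos'];return T
def jigfit(W,J):
    "2D rigid fit world = Rz(a) J + t"
    W,J=np.array(W)[:,:2],np.array(J)[:,:2];w,j=W-W.mean(0),J-J.mean(0)
    a=np.arctan2((j[:,0]*w[:,1]-j[:,1]*w[:,0]).sum(),(j*w).sum())
    M=np.array([[np.cos(a),-np.sin(a)],[np.sin(a),np.cos(a)]]);t=W.mean(0)-M@J.mean(0)
    return a,M,t,W-(J@M.T+t)
E
python3 - <<'E'
from h import *
from workcell import bot
c=dict(np.load('top.npz'))
g=lambda x,y:((x+.5)/3.636-.5+230,(y+.5)/3.636-.5+200)
print('pin',ray(c,g(135,211),.083),'decoy',ray(c,g(276,99),.09))
W=[ray(c,g(*p),.044) for p in[(405,30),(767,107),(745,233),(378,155)]]+[ray(c,g(716,160),.062)]
J=[(.045,.13),(.045,-.13),(-.045,-.13),(-.045,.13),(0,-.0975)]
a,M,t,r=jigfit(W,J);print('jig',a,t,r*1000)
print('start',M@[.005,-.0475]+t)
h=ray(c,g(527,112),.030);print('hole?',M.T@(h[:2]-t))
s=bot.read_state();print(tool(s).round(3));
for n,p in(('carton',(410,132)),('spool',(278,150)),('tin',(203,230))):print(n,ray(c,p,.05))
w=bot.read_camera('wrist');print(w['hand_eye'],w['fovy'])
print('scene pin',proj(dict(np.load('scene.npz')),ray(c,g(135,211),.083)))
E
```

```text
pin [0.47559529 0.21317776 0.083     ] decoy [0.54929276 0.11815244 0.09      ]
jig -0.2192712438345403 [ 0.52757569 -0.0868354 ] [[-0.46027802 -1.36821607]
 [-0.2581808   1.06288179]
 [ 0.68798068  0.05403245]
 [ 0.02560731 -0.85380472]
 [ 0.00487084  1.10510656]]
start [ 0.52212384 -0.13428566]
hole? [0.00720154 0.03187295]
[[-0.924  0.382 -0.001  0.258]
 [ 0.382  0.924 -0.002  0.624]
 [ 0.    -0.002 -1.     0.403]
 [ 0.     0.     0.     1.   ]]
carton [ 0.79400515 -0.15174674  0.05      ]
spool [0.75048197 0.18962554 0.05      ]
tin [0.54573103 0.3799085  0.05      ]
[[-1.51623779e-03 -9.56329531e-01 -2.92286725e-01  7.53590194e-02]
 [ 9.99998676e-01 -1.62294233e-03  1.22591591e-04  6.41210754e-04]
 [-5.91602456e-04 -2.92286152e-01  9.56330725e-01  3.13191534e-02]
 [ 0.00000000e+00  0.00000000e+00  0.00000000e+00  1.00000000e+00]] 67.39515351194613
scene pin [402.48934962 216.68437966]
```

{"api": "drive_tool", "payload": {
  "increments": [
    {"delta_pos": [-22,-18,0],"turn": 0,"jaw": 1},
    {"delta_pos": [-22,-18,0],"turn": 0,"jaw": 1},
    {"delta_pos": [-22,-18,0],"turn": 0,"jaw": 1},
    {"delta_pos": [-22,-18,0],"turn": 0,"jaw": 1},
    {"delta_pos": [-22,-18,0],"turn": 0,"jaw": 1},
    {"delta_pos": [-22,-18,0],"turn": 0,"jaw": 1},
    {"delta_pos": [-22,-18,0],"turn": 0,"jaw": 1},
    {"delta_pos": [-22,-18,0],"turn": 0,"jaw": 1}
  ]
}}

```text
time: 0.82
tool_pos: [0.3657, 0.4222, 0.4043]
tcp_rot: [-0.611, -3.081, 0.001]
wrist_force: [0.0, -0.3, -0.6]
width: 0.999
grip_force: 0.0
```

{"api": "drive_tool", "payload": {
  "increments": [
    {"delta_pos": [-22,-18,0],"turn": 0,"jaw": 1},
    {"delta_pos": [-22,-18,0],"turn": 0,"jaw": 1},
    {"delta_pos": [-22,-18,0],"turn": 0,"jaw": 1},
    {"delta_pos": [-22,-18,0],"turn": 0,"jaw": 1},
    {"delta_pos": [-22,-18,0],"turn": 0,"jaw": 1},
    {"delta_pos": [-22,-18,0],"turn": 0,"jaw": 1},
    {"delta_pos": [-22,-18,0],"turn": 0,"jaw": 1},
    {"delta_pos": [-10,-12,0],"turn": 0,"jaw": 1}
  ]
}}

```text
time: 1.48
tool_pos: [0.4654, 0.2312, 0.4045]
tcp_rot: [0.614, 3.08, -0.001]
wrist_force: [0.4, -0.1, -0.4]
width: 1.001
grip_force: 0.0
```

{"api": "drive_tool", "payload": {
  "increments": [
    {"delta_pos": [0,0,10],"turn": -0.09,"jaw": 1},
    {"delta_pos": [0,0,10],"turn": -0.08,"jaw": 1},
    {"delta_pos": [0,0,0],"turn": 0,"jaw": 0.5},
    {"delta_pos": [0,0,0],"turn": 0,"jaw": 0.3},
    {"delta_pos": [0,0,0],"turn": 0,"jaw": 0.3}
  ]
}}

```text
time: 1.9
tool_pos: [0.4643, 0.2336, 0.3849]
tcp_rot: [-0.35, -3.122, -0.0]
wrist_force: [-1.1, -0.9, 0.6]
width: 0.647
grip_force: 0.0
```

```bash
python3 - <<'E'
from h import *
from workcell import bot
s=bot.read_state();w=bot.read_camera('wrist');np.savez('w1.npz',T=tool(s)@w['hand_eye'],**w)
cv2.imwrite('pics/w1.png',w['pixels'][:,:,::-1]);print(s['time'],s['wrist_force'],s['width'],tool(s).round(4))
print(proj(w,np.array([.4756,.2132,.083]),tool(s)@w['hand_eye']))
E
```

```text
1.9 [-1.12143703 -0.94271817  0.58125509] 0.6466481262723268 [[-0.9751  0.2216 -0.      0.4643]
 [ 0.2216  0.9751  0.      0.2336]
 [ 0.     -0.     -1.      0.3849]
 [ 0.      0.      0.      1.    ]]
[298.5375526  203.65351192]
```

View pics/w1.png

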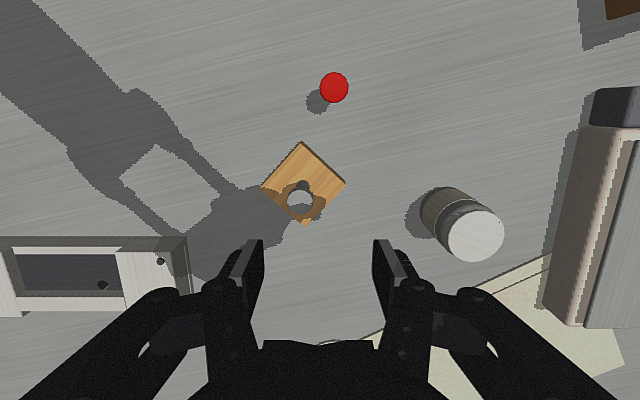

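The wrist view shows the holder and pin head at about (300,201), close to the prediction of (298.5,203.7). The blind hole shows as a dark spot on the strip at (102,285).

```bash
python3 - <<'E'
from h import *
w=dict(np.load('w1.npz'));T=w['T']
cv2.imwrite('pics/c2.png',np.hstack([cv2.resize(w['pixels'][165:245,260:340,::-1],(400,400),interpolation=2),cv2.resize(w['pixels'][225:345,80:200,::-1],(400,400),interpolation=2)]))
p=ray(w,(300,200.5),.083,T);print(p)
a=-.2193;M=np.array([[np.cos(a),-np.sin(a)],[np.sin(a),np.cos(a)]]);t=[.5276,-.0868]
print(M.T@(ray(w,(102,285),.03,T)[:2]-t))
d=p-[.4643,.2336,.083];x=np.array([-.9751,.2216,0]);y=np.array([.2216,.9751,0]);print(d@x*1e3,d@y*1e3)
E
```

```text
[0.47284917 0.21531207 0.083     ]
[0.00675131 0.03142958]
-12.388900528216146 -15.938060282296762
```

View pics/c2.png

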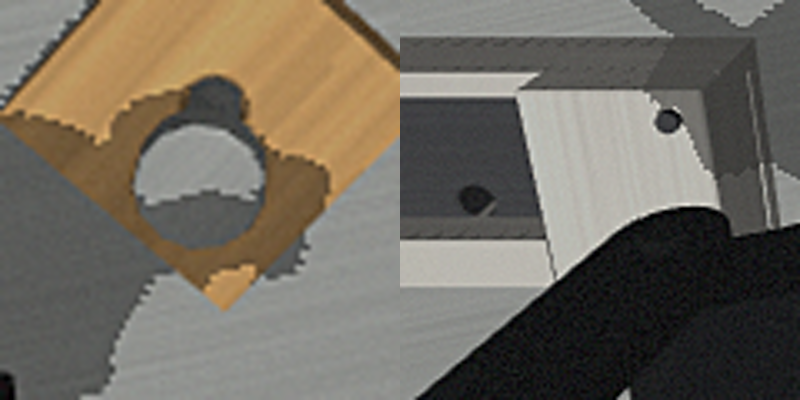

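The crop puts the head centre at (299.9,201.9), so grasp at about (0.474, 0.2145).

{"api": "drive_tool", "payload": {
  "increments": [
    {"delta_pos": [-13.5,-16.5,0],"turn": 0,"jaw": 0.3},
    {"delta_pos": [0,0,25],"turn": 0,"jaw": 0.3},
    {"delta_pos": [0,0,30],"turn": 0,"jaw": 0.3},
    {"delta_pos": [0,0,30],"turn": 0,"jaw": 0.3},
    {"delta_pos": [0,0,30],"turn": 0,"jaw": 0.3},
    {"delta_pos": [0,0,25],"turn": 0,"jaw": 0.3},
    {"delta_pos": [0,0,15],"turn": 0,"jaw": 0.3},
    {"delta_pos": [0,0,0],"turn": 0,"jaw": 0.3}
  ],
  "grip_force": 80
}}

```text
time: 2.62
tool_pos: [0.472, 0.214, 0.2263]
tcp_rot: [-0.348, -3.116, 0.005]
wrist_force: [0.3, 1.0, -0.2]
width: 0.651
grip_force: 0.0
```

{"api": "drive_tool", "payload": {
  "increments": [
    {"delta_pos": [0,0,0],"turn": 0,"jaw": 0},
    {"delta_pos": [0,0,0],"turn": 0,"jaw": -0.2},
    {"delta_pos": [0,0,0],"turn": 0,"jaw": -0.4},
    {"delta_pos": [0,0,0],"turn": 0,"jaw": -0.6},
    {"delta_pos": [0,0,0],"turn": 0,"jaw": -1},
    {"delta_pos": [0,0,0],"turn": 0,"jaw": -1},
    {"delta_pos": [0,0,0],"turn": 0,"jaw": -1},
    {"delta_pos": [0,0,0],"turn": 0,"jaw": -1}
  ],
  "grip_force": 80
}}

```text
time: 3.28
tool_pos: [0.475, 0.2147, 0.2319]
tcp_rot: [0.347, 3.119, 0.003]
wrist_force: [-0.3, -0.4, 7.5]
width: 0.273
grip_force: 78.2
```

```bash
python3 - <<'E'
from h import *
from workcell import bot
s=bot.read_state();print(s['wrist_force'],s['torque'],s['width'],s['grip_force'],tool(s).round(4))
E
```

```text
[-0.32772466 -0.3908162   7.54246626] [-0.03994637  0.06563038 -0.02220617] 0.273196649291301 78.17309260368347 [[-0.9755  0.2201  0.004   0.475 ]
 [ 0.2201  0.9755  0.0015  0.2147]
 [-0.0035  0.0023 -1.      0.2319]
 [ 0.      0.      0.      1.    ]]
```

{"api": "drive_tool", "payload": {
  "increments": [
    {"delta_pos": [0,0,-5],"turn": 0,"jaw": -1},
    {"delta_pos": [0,0,-10],"turn": 0,"jaw": -1},
    {"delta_pos": [0,0,-20],"turn": 0,"jaw": -1},
    {"delta_pos": [0,0,-25],"turn": 0,"jaw": -1},
    {"delta_pos": [0,0,-20],"turn": 0,"jaw": -1},
    {"delta_pos": [0,0,-10],"turn": 0,"jaw": -1},
    {"delta_pos": [0,0,0],"turn": 0,"jaw": -1},
    {"delta_pos": [0,0,0],"turn": 0,"jaw": -1}
  ]
}}

```text
time: 3.95
tool_pos: [0.4738, 0.2143, 0.3201]
tcp_rot: [0.348, 3.121, 0.001]
wrist_force: [0.5, -0.8, -1.8]
width: 0.274
grip_force: 78.8
```

```bash
python3 - <<'E'
from h import *
from workcell import bot
s=bot.read_state();w=bot.read_camera('wrist');c=bot.read_camera('scene')
print(s['wrist_force'],s['torque'],s['width'],s['grip_force'],tool(s).round(4))
np.savez('w2.npz',T=tool(s)@w['hand_eye'],**w)
g=tool(s)@[0,0,.155,1];u=proj(c,g[:3]).astype(int);print(u,g)
a=cv2.resize(c['pixels'][u[1]-50:u[1]+80,u[0]-55:u[0]+55,::-1],(440,520),interpolation=2)
b=cv2.resize(w['pixels'][150:410,230:410,::-1],(360,500),interpolation=2)
cv2.imwrite('pics/c3.png',np.hstack([a[:500],b]))
E
```

```text
[ 0.52618437 -0.79352171 -1.77711348] [ 0.03419034 -0.04251124 -0.02609082] 0.27410045206231914 78.78681778907776 [[-9.755e-01  2.200e-01  1.000e-03  4.738e-01]
 [ 2.200e-01  9.755e-01  4.000e-04  2.143e-01]
 [-9.000e-04  6.000e-04 -1.000e+00  3.201e-01]
 [ 0.000e+00  0.000e+00  0.000e+00  1.000e+00]]
[409 183] [0.4739466  0.2143644  0.16509768 1.        ]
```

View pics/c3.png

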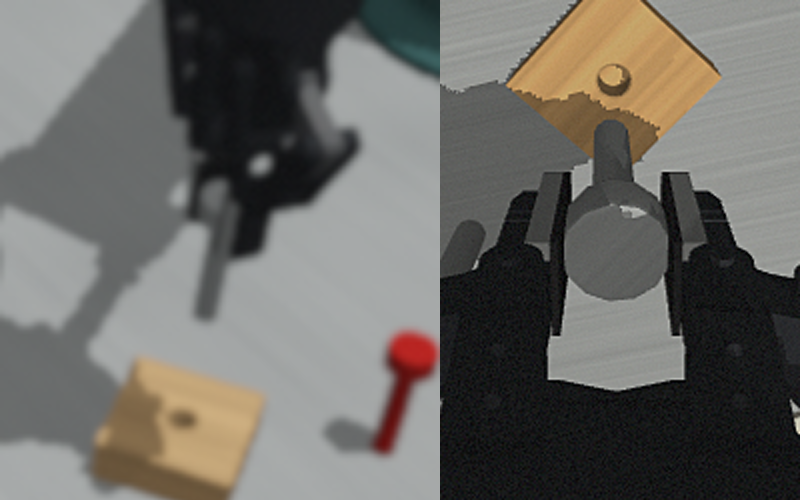

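The pin is gripped by its head. In the wrist frame the head top is at about (318,275) and the shaft tip near (315.5,212). I'll check tilt against the predictions for a straight pin.

```bash
python3 - <<'E'
from h import *
w=dict(np.load('w2.npz'));T=np.linalg.inv(np.linalg.inv(w['T']));I=w['hand_eye']
# tool coords: camera from tool
for z in (.148,.155,.162):
  for q in (-.003,0,.003):
    print(z,q,[proj(w,np.array([q,dy,zz]),I).round(1) for dy,zz in((0,z),(0,z+.014),(0,z+.075))])
c=dict(np.load('scene.npz'));
A=np.array([.474,.2143,.158]);k=lambda p:((p-[409-55,183-50])*4).round()
print(k(proj(c,A)),k(proj(c,A-[0,0,.061])))
g=cv2.cvtColor(w['pixels'],cv2.COLOR_RGB2GRAY)
print(g[200:224:2,300:334:2])
E
```

```text
0.148 -0.003 [array([316. , 286.3]), array([316.1, 269.8]), array([316.5, 222.8])]
0.148 0 [array([316. , 280.4]), array([316.1, 264.4]), array([316.5, 218.7])]
0.148 0.003 [array([315.9, 274.5]), array([316.1, 258.9]), array([316.5, 214.6])]
0.155 -0.003 [array([316. , 277.6]), array([316.2, 262.6]), array([316.5, 219.1])]
0.155 0 [array([316., 272.]), array([316.1, 257.4]), array([316.5, 215.1])]
0.155 0.003 [array([316. , 266.3]), array([316.1, 252.1]), array([316.5, 211.1])]
0.162 -0.003 [array([316.1, 269.8]), array([316.2, 256. ]), array([316.5, 215.5])]
0.162 0 [array([316.1, 264.4]), array([316.2, 250.9]), array([316.5, 211.7])]
0.162 0.003 [array([316.1, 258.9]), array([316.2, 245.9]), array([316.5, 207.8])]
[221. 215.] [202. 314.]
[[103  99  92 130 111 158 157 152 154 149 154 151 150 151 160 160 153]
 [ 97  94  96  94  97  86 158 147 149 152 151 149 148 158 161 154 150]
 [ 96  94  94  96  96  93  82 156 130  84 154 153 165 158 153 150 158]
 [ 97  94  96  96  95  91  89  90  92  91  88  90  90 110 158 157 162]
 [ 95  97  98  95  93  90  96  97  96  90  99  98  95  86  86 167 164]
 [ 97  97  93  91  92  95  66  67  70  75  99  97  97 100  98  96 153]
 [ 98  94  90  92  88  62  70  68  72  72  73  95  97 100  97  96 102]
 [ 93  90  91  97  64  65  70  72  72  72  71  72 102 103  99 101 103]
 [ 92  92  93  94  62  65  68  71  73  73  73  72 104  95 102 101  96]
 [ 89  91  91  94  65  67  66  73  75  75  70  68  71  98 104  98  94]
 [ 88  91  92  90  63  68  70  74  79  73  74  59  78 103 101  92  96]
 [ 91  95 101  93  64  63  71  67  72  74  72  61  65 102  93  98  92]]
```

{"api": "drive_tool", "payload": {
  "increments": [
    {"delta_pos": [0,-10,-15],"turn": 0,"jaw": -1},
    {"delta_pos": [-5,-25,-15],"turn": 0,"jaw": -1},
    {"delta_pos": [-10,-32,0],"turn": 0,"jaw": -1},
    {"delta_pos": [-12,-35,0],"turn": 0,"jaw": -1},
    {"delta_pos": [-12,-35,0],"turn": 0,"jaw": -1},
    {"delta_pos": [-13,-35,0],"turn": 0,"jaw": -1},
    {"delta_pos": [-13,-35,0],"turn": 0,"jaw": -1},
    {"delta_pos": [-13,-35,0],"turn": 0,"jaw": -1}
  ]
}}

```text
time: 4.72
tool_pos: [0.4958, -0.0406, 0.3478]
tcp_rot: [-0.347, -3.119, -0.0]
wrist_force: [0.5, 0.4, -0.7]
width: 0.271
grip_force: 78.8
```

{"api": "drive_tool", "payload": {
  "increments": [
    {"delta_pos": [-13,-33,0],"turn": 0,"jaw": -1},
    {"delta_pos": [-13,-25,0],"turn": 0,"jaw": -1},
    {"delta_pos": [-10,-20,0],"turn": 0,"jaw": -1},
    {"delta_pos": [-8,-10,0],"turn": 0,"jaw": -1},
    {"delta_pos": [0,0,20],"turn": 0,"jaw": -1},
    {"delta_pos": [0,0,25],"turn": 0,"jaw": -1},
    {"delta_pos": [0,0,15],"turn": 0,"jaw": -1},
    {"delta_pos": [0,0,5],"turn": 0,"jaw": -1}
  ]
}}

```text
time: 5.38
tool_pos: [0.5184, -0.1335, 0.2801]
tcp_rot: [-0.347, -3.114, -0.003]
wrist_force: [-0.3, 0.3, -0.9]
width: 0.27
grip_force: 78.8
```

{"api": "drive_tool", "payload": {
  "increments": [
    {"delta_pos": [0,0,0],"turn": 0,"jaw": -1},
    {"delta_pos": [0,0,0],"turn": 0,"jaw": -1},
    {"delta_pos": [0,0,0],"turn": 0,"jaw": -1}
  ]
}}

```text
time: 5.63
tool_pos: [0.5209, -0.1343, 0.2857]
tcp_rot: [0.347, 3.121, -0.0]
wrist_force: [0.4, -0.1, -1.1]
width: 0.273
grip_force: 78.8
```

```bash
cat >> h.py <<'E'
JA=-.2193;JM=np.array([[np.cos(JA),-np.sin(JA)],[np.sin(JA),np.cos(JA)]]);JT=np.array([.5276,-.0868])
def st(bot):
    s=bot.read_state();T=tool(s);p=T@[0,0,.224,1]
    print('t',round(s['time'],2),'tip in jig mm',((JM.T@(p[:2]-JT))*1e3).round(2),'tipz',(p[2]*1e3).round(2),'TCP',T[:3,3].round(4),'zax',T[:3,2].round(4),'F jig',(JM.T@s['wrist_force'][:2]).round(2),s['wrist_force'][2].round(2),'grip',s['grip_force'].round(1));return s
E
python3 - <<'E'
from h import *
from workcell import bot
s=st(bot);w=bot.read_camera('wrist');np.savez('w3.npz',T=tool(s)@w['hand_eye'],**w)
cv2.imwrite('pics/w3.png',w['pixels'][:,:,::-1])
E
```

```text
Traceback (most recent call last):
  File "h.py", line 24, in st
    print('t',round(s['time'],2),'tip in jig mm',((JM.T@(p[:2]-JT))*1e3).round(2),'tipz',(p[2]*1e3).round(2),'TCP',T[:3,3].round(4),'zax',T[:3,2].round(4),'F jig',(JM.T@s['wrist_force'][:2]).round(2),s['wrist_force'][2].round(2),'grip',s['grip_force'].round(1));return s
                                                                                                                                                                                                                                            ^^^^^^^^^^^^^^^^^^^^^
AttributeError: 'float' object has no attribute 'round'
```

```bash
sed -i "s/s\['grip_force'\].round(1)/s['grip_force']/" h.py
python3 - <<'E'
from h import *
from workcell import bot
s=st(bot);w=bot.read_camera('wrist');np.savez('w3.npz',T=tool(s)@w['hand_eye'],**w)
cv2.imwrite('pics/w3.png',w['pixels'][:,:,::-1])
E
```

```text
t 5.63 tip in jig mm [  4.19 -47.79] tipz 61.69 TCP [ 0.5209 -0.1343  0.2857] zax [ 1.6e-03 -4.0e-04 -1.0e+00] F jig [ 0.45 -0.05] -1.14 grip 78.83408546447754
```

View pics/w3.png

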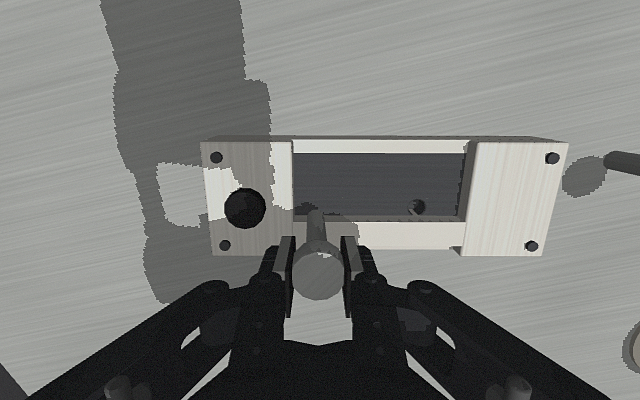

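The wrist view shows the strip spanning columns 293 to 463, the fence foot at about row 216, the hole at (417,207) and the pin tip near (316,210) over the strip's knob end.

```bash
python3 - <<'E'
from h import *
w=dict(np.load('w3.npz'));T=w['T'];j=lambda u,z:((JM.T@(ray(w,u,z,T)[:2]-JT))*1e3).round(1)
print('fence foot',j((350,215.5),.03),j((380,215.5),.03),j((450,215.5),.03),'fence top',j((400,222),.044),'hole',j((417,206.5),.03),'endL z44',j((293,180),.044),'endR',j((463,180),.044),'knob',j((245,208),.062))
print('corners',j((205,256),.044),j((547,255),.044),j((568,143),.044),j((201,142),.044))
g=cv2.cvtColor(w['pixels'],cv2.COLOR_RGB2GRAY);print(g[205:230,380],g[180,285:300],g[180,455:475])
E
```

```text
fence foot [ 14.4 -21.2] [14.5  2.8] [14.7 58.7] fence top [14.4 15.1] hole [ 7.  31.7] endL z44 [-18.5 -64.7] endR [-18.   58.1] knob [ -3.5 -96.3]
corners [  42.5 -135.2] [ 42.6 132.1] [-44.3 127.5] [ -45.9 -127.9]
[ 70  72  70  74  79  75  75  77  72  73  82  98  95  94  92  96  59 227
 209 202 204 206 206 204 205] [210 209 207 208 213 202 200 113  89  72  74  73  75  71  79] [ 72  70  72  74  71  76  40  65  80  79  82  76  77  83  77  71 112 162
 183 205]
```

{"api": "drive_tool", "payload": {
  "increments": [
    {"delta_pos": [0,0,2],"turn": 0,"jaw": -1},
    {"delta_pos": [0,0,4],"turn": 0,"jaw": -1},
    {"delta_pos": [0,0,5],"turn": 0,"jaw": -1},
    {"delta_pos": [0,0,5],"turn": 0,"jaw": -1},
    {"delta_pos": [0,0,4],"turn": 0,"jaw": -1},
    {"delta_pos": [0,0,2],"turn": 0,"jaw": -1},
    {"delta_pos": [0,0,1],"turn": 0,"jaw": -1},
    {"delta_pos": [0,0,0],"turn": 0,"jaw": -1}
  ]
}}

```text
time: 6.35
tool_pos: [0.5201, -0.1344, 0.2612]
tcp_rot: [-0.348, -3.121, -0.0]
wrist_force: [0.5, 0.0, -1.4]
width: 0.269
grip_force: 78.8
```

{"api": "drive_tool", "payload": {
  "increments": [
    {"delta_pos": [0,0,0.6],"turn": 0,"jaw": -1},
    {"delta_pos": [0,0,0.6],"turn": 0,"jaw": -1},
    {"delta_pos": [0,0,0.6],"turn": 0,"jaw": -1},
    {"delta_pos": [0,0,0.6],"turn": 0,"jaw": -1}
  ]
}}

```text
time: 6.68
tool_pos: [0.5203, -0.1345, 0.2594]
tcp_rot: [0.348, 3.122, -0.0]
wrist_force: [-0.6, 0.3, -0.9]
width: 0.271
grip_force: 78.8
```

{"api": "drive_tool", "payload": {
  "increments": [
    {"delta_pos": [0,0,0.6],"turn": 0,"jaw": -1},
    {"delta_pos": [0,0,0.6],"turn": 0,"jaw": -1},
    {"delta_pos": [0,0,0.6],"turn": 0,"jaw": -1},
    {"delta_pos": [0,0,0.5],"turn": 0,"jaw": -1}
  ]
}}

```text
time: 7.02
tool_pos: [0.5202, -0.1344, 0.2569]
tcp_rot: [-0.348, -3.122, 0.0]
wrist_force: [-0.2, 0.3, -1.3]
width: 0.273
grip_force: 78.8
```

{"api": "drive_tool", "payload": {
  "increments": [
    {"delta_pos": [0,0,0.6],"turn": 0,"jaw": -1},
    {"delta_pos": [0,0,0.6],"turn": 0,"jaw": -1},
    {"delta_pos": [0,0,0],"turn": 0,"jaw": -1}
  ]
}}

```text
time: 7.27
tool_pos: [0.5202, -0.1344, 0.2556]
tcp_rot: [-0.348, -3.122, -0.0]
wrist_force: [-0.6, -1.4, -1.1]
width: 0.273
grip_force: 78.8
```

{"api": "drive_tool", "payload": {
  "increments": [
    {"delta_pos": [0,0,0.5],"turn": 0,"jaw": -1},
    {"delta_pos": [0,0,0.5],"turn": 0,"jaw": -1},
    {"delta_pos": [0,0,0],"turn": 0,"jaw": -1}
  ]
}}

```text
time: 7.52
tool_pos: [0.5202, -0.1344, 0.2547]
tcp_rot: [-0.348, -3.122, -0.0]
wrist_force: [-0.3, 0.3, -0.9]
width: 0.271
grip_force: 78.8
```

{"api": "drive_tool", "payload": {
  "increments": [
    {"delta_pos": [0,0,0.5],"turn": 0,"jaw": -1},
    {"delta_pos": [0,0,0],"turn": 0,"jaw": -1}
  ]
}}

```text
time: 7.68
tool_pos: [0.5202, -0.1344, 0.2542]
tcp_rot: [-0.348, -3.122, -0.0]
wrist_force: [-0.1, -0.2, -1.5]
width: 0.275
grip_force: 78.8
```

{"api": "drive_tool", "payload": {
  "increments": [
    {"delta_pos": [0,0,0.5],"turn": 0,"jaw": -1},
    {"delta_pos": [0,0,0],"turn": 0,"jaw": -1}
  ]
}}

```text
time: 7.85
tool_pos: [0.5204, -0.1345, 0.2541]
tcp_rot: [0.348, 3.122, -0.0]
wrist_force: [-0.8, 0.3, 0.6]
width: 0.272
grip_force: 79.0
```

{"api": "drive_tool", "payload": {
  "increments": [
    {"delta_pos": [0,0,0.5],"turn": 0,"jaw": -1},
    {"delta_pos": [0,0,0],"turn": 0,"jaw": -1}
  ]
}}

```text
time: 8.02
tool_pos: [0.5207, -0.1345, 0.254]
tcp_rot: [0.348, 3.121, -0.0]
wrist_force: [-0.6, 0.1, 3.3]
width: 0.274
grip_force: 79.2
```

{"api": "drive_tool", "payload": {
  "increments": [
    {"delta_pos": [0,0,0.4],"turn": 0,"jaw": -1},
    {"delta_pos": [0,0,0],"turn": 0,"jaw": -1}
  ]
}}

```text
time: 8.18
tool_pos: [0.5208, -0.1346, 0.254]
tcp_rot: [0.348, 3.121, -0.0]
wrist_force: [0.0, 0.1, 6.6]
width: 0.269
grip_force: 79.4
```

Contact at tip z = 30 mm with about 7 N. Next I ease over to the fence.

{"api": "drive_tool", "payload": {
  "increments": [
    {"delta_pos": [-0.5,0,-0.3],"turn": 0,"jaw": -1},
    {"delta_pos": [-0.5,0,0],"turn": 0,"jaw": -1},
    {"delta_pos": [-0.5,0,0],"turn": 0,"jaw": -1},
    {"delta_pos": [-0.5,0,0],"turn": 0,"jaw": -1},
    {"delta_pos": [-0.5,0,0],"turn": 0,"jaw": -1},
    {"delta_pos": [-0.5,0,0],"turn": 0,"jaw": -1}
  ]
}}

```text
time: 8.68
tool_pos: [0.5232, -0.1351, 0.2539]
tcp_rot: [-0.348, -3.122, -0.0]
wrist_force: [-3.4, 0.7, 7.6]
width: 0.276
grip_force: 79.5
```

```bash
python3 -c "
from h import *
from workcell import bot
st(bot)"
```

```text
t 8.68 tip in jig mm [  6.12 -48.1 ] tipz 29.9 TCP [ 0.5232 -0.1351  0.2539] zax [-4.e-04  1.e-04 -1.e+00] F jig [-3.46 -0.11] 7.65 grip 79.46839928627014
```

{"api": "drive_tool", "payload": {
  "increments": [
    {"delta_pos": [-0.4,0,-0.3],"turn": 0,"jaw": -1},
    {"delta_pos": [-0.4,0,0],"turn": 0,"jaw": -1},
    {"delta_pos": [-0.4,0,0],"turn": 0,"jaw": -1},
    {"delta_pos": [0,0,0],"turn": 0,"jaw": -1}
  ]
}}

```text
time: 9.02
tool_pos: [0.524, -0.1353, 0.2539]
tcp_rot: [-0.347, -3.121, -0.0]
wrist_force: [-2.7, 1.4, 7.6]
width: 0.273
grip_force: 79.5
```

{"api": "drive_tool", "payload": {
  "increments": [
    {"delta_pos": [-0.4,0,0],"turn": 0,"jaw": -1},
    {"delta_pos": [-0.4,0,0],"turn": 0,"jaw": -1},
    {"delta_pos": [0,0,0],"turn": 0,"jaw": -1}
  ]
}}

```text
time: 9.27
tool_pos: [0.5247, -0.1354, 0.2539]
tcp_rot: [-0.347, -3.12, -0.0]
wrist_force: [-3.5, 0.3, 7.4]
width: 0.272
grip_force: 79.5
```

{"api": "drive_tool", "payload": {
  "increments": [
    {"delta_pos": [-0.4,0,0],"turn": 0,"jaw": -1},
    {"delta_pos": [-0.4,0,0],"turn": 0,"jaw": -1},
    {"delta_pos": [0,0,0],"turn": 0,"jaw": -1}
  ]
}}

```text
time: 9.52
tool_pos: [0.5253, -0.1356, 0.2538]
tcp_rot: [-0.347, -3.12, -0.0]
wrist_force: [-3.7, 1.4, 8.5]
width: 0.274
grip_force: 79.5
```

```bash
python3 -c "
from h import *
from workcell import bot
st(bot)"
```

```text
t 9.52 tip in jig mm [  7.83 -48.09] tipz 29.84 TCP [ 0.5253 -0.1356  0.2538] zax [-2.5e-03  6.0e-04 -1.0e+00] F jig [-3.92  0.61] 8.53 grip 79.54065442085266
```

{"api": "drive_tool", "payload": {
  "increments": [
    {"delta_pos": [-0.4,0,-0.4],"turn": 0,"jaw": -1},
    {"delta_pos": [-0.4,0,0],"turn": 0,"jaw": -1},
    {"delta_pos": [0,0,0],"turn": 0,"jaw": -1}
  ]
}}

```text
time: 9.77
tool_pos: [0.5262, -0.1358, 0.2539]
tcp_rot: [-0.347, -3.12, -0.0]
wrist_force: [-2.7, 1.0, 5.7]
width: 0.275
grip_force: 79.5
```

{"api": "drive_tool", "payload": {
  "increments": [
    {"delta_pos": [-0.4,0,0],"turn": 0,"jaw": -1},
    {"delta_pos": [-0.4,0,0],"turn": 0,"jaw": -1},
    {"delta_pos": [0,0,0],"turn": 0,"jaw": -1}
  ]
}}

```text
time: 10.02
tool_pos: [0.5269, -0.1359, 0.2539]
tcp_rot: [-0.347, -3.12, -0.0]
wrist_force: [-3.3, 0.9, 6.2]
width: 0.274
grip_force: 79.5
```

```bash
python3 -c "
from h import *
from workcell import bot
st(bot)"
```

```text
t 10.02 tip in jig mm [  9.45 -48.12] tipz 29.92 TCP [ 0.5269 -0.1359  0.2539] zax [-2.4e-03  5.0e-04 -1.0e+00] F jig [-3.44  0.2 ] 6.18 grip 79.48372721672058
```

{"api": "drive_tool", "payload": {
  "increments": [
    {"delta_pos": [-0.4,0,0],"turn": 0,"jaw": -1},
    {"delta_pos": [-0.4,0,0],"turn": 0,"jaw": -1},
    {"delta_pos": [0,0,0],"turn": 0,"jaw": -1}
  ]
}}

```text
time: 10.27
tool_pos: [0.5275, -0.1361, 0.2539]
tcp_rot: [-0.347, -3.119, -0.0]
wrist_force: [-3.8, 1.0, 7.4]
width: 0.274
grip_force: 79.5
```

{"api": "drive_tool", "payload": {
  "increments": [
    {"delta_pos": [-0.4,0,0],"turn": 0,"jaw": -1},
    {"delta_pos": [-0.4,0,0],"turn": 0,"jaw": -1},
    {"delta_pos": [0,0,0],"turn": 0,"jaw": -1}
  ]
}}

```text
time: 10.52
tool_pos: [0.5283, -0.1363, 0.2539]
tcp_rot: [-0.347, -3.119, -0.0]
wrist_force: [-3.7, 0.0, 6.8]
width: 0.277
grip_force: 79.5
```

```bash
python3 -c "
from h import *
from workcell import bot
st(bot)"
```

```text
t 10.52 tip in jig mm [ 10.77 -48.12] tipz 29.87 TCP [ 0.5283 -0.1363  0.2539] zax [-2.9e-03  6.0e-04 -1.0e+00] F jig [-3.64 -0.79] 6.81 grip 79.49543952941895
```

```bash
python3 - <<'E'
from h import *
from workcell import bot
s=st(bot);w=bot.read_camera('wrist');np.savez('w4.npz',T=tool(s)@w['hand_eye'],**w);c=bot.read_camera('scene')
a=cv2.resize(w['pixels'][170:310,250:420,::-1],(510,420),interpolation=2)
g=tool(s)@[0,0,.2,1];u=proj(c,g[:3]).astype(int);print(u)
b=cv2.resize(c['pixels'][u[1]-35:u[1]+35,u[0]-24:u[0]+24,::-1],(288,420),interpolation=2)
cv2.imwrite('pics/c4.png',np.hstack([a,b]))
he=w['hand_eye'];print('pred top/tip',proj(w,np.array([0,0,.149]),he),proj(w,np.array([0,0,.224]),he))
E
```

```text
t 10.52 tip in jig mm [ 10.77 -48.12] tipz 29.87 TCP [ 0.5283 -0.1363  0.2539] zax [-2.9e-03  6.0e-04 -1.0e+00] F jig [-3.64 -0.79] 6.81 grip 79.49543952941895
[295 150]
pred top/tip [315.96205706 279.18757058] [316.47132144 218.19743957]
```

View pics/c4.png

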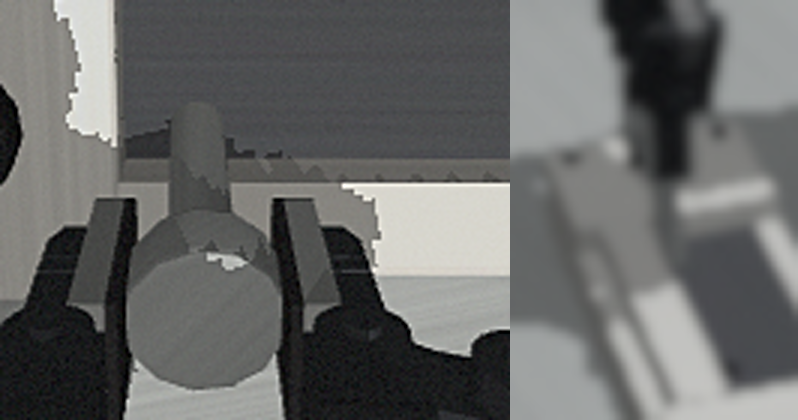

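The crop shows the tip front edge at about row 204, where it was 210 before, so the tip lags and the pin has pivoted in the grip. The fence foot is at about row 222.7, just behind the tip.

```bash
python3 - <<'E'
from h import *
for f,rs in(('w2.npz',None),('w4.npz',1)):
  w=dict(np.load(f));he=w['hand_eye']
  # where in tool x is front edge at tip: predicted row for tool x of shaft edge at z .223
  for x in(.0,.004,.006,.008,.01): print(f,x,proj(w,np.array([x,0,.223]),he).round(1), end=' ')
  print()
w=dict(np.load('w4.npz'));T=w['T'];j=lambda u,z:((JM.T@(ray(w,u,z,T)[:2]-JT))*1e3).round(1)
print('front edge',j((316,204),.031),'fence foot',j((360,222.7),.03),'fence top',j((400,230.5),.044))
g=cv2.cvtColor(w['pixels'],cv2.COLOR_RGB2GRAY);print(g[198:212,316],g[214:235,360])
E
```

```text
w2.npz 0.0 [316.5 218.7] w2.npz 0.004 [316.5 213.2] w2.npz 0.006 [316.4 210.5] w2.npz 0.008 [316.4 207.7] w2.npz 0.01 [316.4 204.9] 
w4.npz 0.0 [316.5 218.7] w4.npz 0.004 [316.5 213.2] w4.npz 0.006 [316.4 210.5] w4.npz 0.008 [316.4 207.7] w4.npz 0.01 [316.4 204.9] 
front edge [  0.1 -48.4] fence foot [ 14.2 -18.1] fence top [14.   5.8]
[78 77 79 74 75 78 88 90 87 88 88 88 88 89] [ 76  79  82  80  80  79  77  76  79 102 104  98  98  99 101 100  91 141
 131 130 133]
```

The tip is about 2 mm short of the fence and the pin leans about 0.065 rad. I'll pivot it upright by lowering the grip force while the tip stays pressed, moving back about 4.6 mm, then re-tightening.

{"api": "drive_tool", "payload": {
  "increments": [
    {"delta_pos": [0,0,0],"turn": 0,"jaw": -1},
    {"delta_pos": [0.5,0,0],"turn": 0,"jaw": -1},
    {"delta_pos": [0.6,0,0],"turn": 0,"jaw": -1},
    {"delta_pos": [0.6,0,0],"turn": 0,"jaw": -1},
    {"delta_pos": [0.6,0,0],"turn": 0,"jaw": -1},
    {"delta_pos": [0.6,0,0],"turn": 0,"jaw": -1},
    {"delta_pos": [0.6,0,0],"turn": 0,"jaw": -1},
    {"delta_pos": [0,0,0],"turn": 0,"jaw": -1}
  ],
  "grip_force": 30
}}

```text
time: 11.28
tool_pos: [0.5255, -0.1356, 0.254]
tcp_rot: [-0.348, -3.122, 0.0]
wrist_force: [-1.8, 1.0, 4.4]
width: 0.277
grip_force: 79.5
```

```bash
cat >> h.py <<'E'
def tip(bot):
    "tip offset along tool x from the front edge of the shaft in the wrist view (mm)"
    s=st(bot);w=bot.read_camera('wrist');g=cv2.cvtColor(w['pixels'],cv2.COLOR_RGB2GRAY).astype(float)
    col=g[190:224,312:321].mean(1);print('col',col.round().astype(int));np.savez('wl.npz',T=tool(s)@w['hand_eye'],**w)
    r=190+np.argmax(np.diff(col[:30]))+.5
    xs=np.linspace(-.004,.016,41);rows=[proj(w,np.array([x,0,.223]),w['hand_eye'])[1] for x in xs]
    for q in (r,): print('edge row',q,'tip offset x',np.interp(-q,-np.array(rows),xs)*1e3-6)
E
python3 -c "
from h import *
from workcell import bot
tip(bot)"
```

```text
t 11.28 tip in jig mm [  8.53 -48.14] tipz 29.99 TCP [ 0.5255 -0.1356  0.254 ] zax [-2.e-04 -0.e+00 -1.e+00] F jig [-1.94  0.59] 4.41 grip 79.45941925048828
col [78 74 76 77 81 79 78 76 77 77 77 78 77 79 75 76 76 82 85 82 84 82 83 83
 83 82 83 84 83 84 84 84 84 84]
edge row 206.5 tip offset x 2.8545629604559046
```

{"api": "drive_tool", "payload": {
  "increments": [
    {"delta_pos": [0.6,0,0.2],"turn": 0,"jaw": -1},
    {"delta_pos": [0.6,0,0.2],"turn": 0,"jaw": -1},
    {"delta_pos": [0.6,0,0],"turn": 0,"jaw": -1},
    {"delta_pos": [0.6,0,0],"turn": 0,"jaw": -1},
    {"delta_pos": [0.6,0,0],"turn": 0,"jaw": -1},
    {"delta_pos": [0,0,0],"turn": 0,"jaw": -1}
  ],
  "grip_force": 30
}}

```text
time: 11.83
tool_pos: [0.5232, -0.1351, 0.254]
tcp_rot: [0.348, 3.12, -0.0]
wrist_force: [-0.5, 0.9, 4.7]
width: 0.271
grip_force: 79.4
```

```bash
python3 -c "
from h import *
from workcell import bot
tip(bot)"
```

```text
t 11.83 tip in jig mm [  6.72 -48.14] tipz 30.0 TCP [ 0.5232 -0.1351  0.254 ] zax [ 2.e-03 -5.e-04 -1.e+00] F jig [-0.71  0.75] 4.74 grip 79.44218873977661
col [78 76 79 75 75 75 78 79 77 78 76 77 77 77 77 79 76 75 77 79 81 80 82 81
 81 81 81 80 81 81 81 81 79 82]
edge row 191.5 tip offset x 10.0
```

{"api": "drive_tool", "payload": {
  "increments": [
    {"delta_pos": [0.6,0,0.2],"turn": 0,"jaw": -1},
    {"delta_pos": [0.6,0,0],"turn": 0,"jaw": -1},
    {"delta_pos": [0.6,0,0],"turn": 0,"jaw": -1},
    {"delta_pos": [0,0,0],"turn": 0,"jaw": -1}
  ],
  "grip_force": 30
}}

```text
time: 12.22
tool_pos: [0.5218, -0.1348, 0.254]
tcp_rot: [0.347, 3.119, -0.001]
wrist_force: [0.8, 0.1, 5.1]
width: 0.272
grip_force: 79.4
```

{"api": "drive_tool", "payload": {
  "increments": [
    {"delta_pos": [0,0,-0.3],"turn": 0,"jaw": -1},
    {"delta_pos": [0,0,-0.2],"turn": 0,"jaw": -1},
    {"delta_pos": [0,0,0],"turn": 0,"jaw": -1}
  ],
  "grip_force": 120
}}

```text
time: 12.47
tool_pos: [0.5215, -0.1347, 0.2541]
tcp_rot: [0.348, 3.12, -0.0]
wrist_force: [2.5, -0.7, 3.9]
width: 0.262
grip_force: 117.4
```

```bash
python3 -c "
from h import *
from workcell import bot
tip(bot)"
```

```text
t 12.47 tip in jig mm [  4.92 -48.11] tipz 30.15 TCP [ 0.5215 -0.1347  0.2541] zax [ 1.9e-03 -5.0e-04 -1.0e+00] F jig [ 2.55 -0.11] 3.88 grip 117.40858197212219
col [78 77 75 77 78 78 74 74 77 81 79 77 76 76 77 77 78 78 78 75 76 78 78 78
 78 78 78 77 78 80 79 76 75 77]
edge row 198.5 tip offset x 8.526946252519403
```

{"api": "drive_tool", "payload": {
  "increments": [
    {"delta_pos": [-0.4,0,-0.2],"turn": 0,"jaw": -1},
    {"delta_pos": [-0.4,0,-0.1],"turn": 0,"jaw": -1},
    {"delta_pos": [-0.4,0,0],"turn": 0,"jaw": -1},
    {"delta_pos": [-0.4,0,0],"turn": 0,"jaw": -1},
    {"delta_pos": [-0.4,0,0],"turn": 0,"jaw": -1},
    {"delta_pos": [-0.4,0,0],"turn": 0,"jaw": -1},
    {"delta_pos": [0,0,0],"turn": 0,"jaw": -1}
  ]
}}

```text
time: 13.1
tool_pos: [0.5231, -0.1351, 0.2541]
tcp_rot: [-0.348, -3.121, -0.0]
wrist_force: [0.6, 0.3, 6.0]
width: 0.262
grip_force: 117.4
```

```bash
python3 -c "
from h import *
from workcell import bot
tip(bot)"
```

```text
t 13.1 tip in jig mm [  5.98 -48.11] tipz 30.11 TCP [ 0.5231 -0.1351  0.2541] zax [-8.e-04  2.e-04 -1.e+00] F jig [0.53 0.46] 6.01 grip 117.43420958518982
col [76 78 77 78 75 75 75 79 80 77 77 75 78 77 78 77 78 75 75 78 80 79 79 80
 80 80 79 80 79 80 80 80 80 80]
edge row 196.5 tip offset x 9.929567411555313
```

{"api": "drive_tool", "payload": {
  "increments": [
    {"delta_pos": [0,0,-0.3],"turn": 0,"jaw": -1},
    {"delta_pos": [0,0,-0.3],"turn": 0,"jaw": -1},
    {"delta_pos": [-0.4,0,0],"turn": 0,"jaw": -1},
    {"delta_pos": [-0.4,0,0],"turn": 0,"jaw": -1},
    {"delta_pos": [0,0,0],"turn": 0,"jaw": -1}
  ]
}}

```text
time: 13.57
tool_pos: [0.5237, -0.1352, 0.2542]
tcp_rot: [-0.348, -3.121, -0.0]
wrist_force: [-1.1, -0.3, 2.4]
width: 0.26
grip_force: 117.5
```

{"api": "drive_tool", "payload": {
  "increments": [
    {"delta_pos": [-0.4,0,0],"turn": 0,"jaw": -1},
    {"delta_pos": [-0.4,0,0],"turn": 0,"jaw": -1},
    {"delta_pos": [-0.4,0,0],"turn": 0,"jaw": -1},
    {"delta_pos": [0,0,0],"turn": 0,"jaw": -1}
  ]
}}

```text
time: 13.9
tool_pos: [0.5248, -0.1355, 0.2542]
tcp_rot: [-0.347, -3.121, -0.0]
wrist_force: [-1.4, 0.3, 1.4]
width: 0.261
grip_force: 117.5
```

```bash
python3 -c "
from h import *
from workcell import bot
tip(bot)"
```

```text
t 13.9 tip in jig mm [  7.48 -48.1 ] tipz 30.21 TCP [ 0.5248 -0.1355  0.2542] zax [-1.7e-03  4.0e-04 -1.0e+00] F jig [-1.4  -0.04] 1.44 grip 117.45723009109497
col [77 78 77 75 76 80 80 78 76 76 76 76 77 78 79 75 75 77 81 82 82 82 82 82
 83 81 82 82 82 82 82 83 83 82]
edge row 207.5 tip offset x 2.1386276428167577
```

{"api": "drive_tool", "payload": {
  "increments": [
    {"delta_pos": [0,0,-0.4],"turn": 0,"jaw": -1},
    {"delta_pos": [0,0,-0.3],"turn": 0,"jaw": -1},
    {"delta_pos": [0,0,0],"turn": 0,"jaw": -1}
  ]
}}

```text
time: 14.2
tool_pos: [0.5252, -0.1355, 0.2551]
tcp_rot: [-0.348, -3.122, -0.0]
wrist_force: [0.4, -0.9, -0.5]
width: 0.26
grip_force: 117.6
```

```bash
python3 -c "
from h import *
from workcell import bot
tip(bot)"
```

```text
t 14.2 tip in jig mm [  8.21 -48.05] tipz 31.11 TCP [ 0.5252 -0.1355  0.2551] zax [-1.e-04  1.e-04 -1.e+00] F jig [ 0.61 -0.83] -0.52 grip 117.57132411003113
col [77 75 75 77 81 78 78 75 76 77 77 77 78 78 74 76 78 78 77 75 79 80 80 81
 80 80 81 80 79 82 80 81 81 80]
edge row 209.5 tip offset x 0.7035264853489327
```

{"api": "drive_tool", "payload": {
  "increments": [
    {"delta_pos": [-0.4,0,0],"turn": 0,"jaw": -1},
    {"delta_pos": [-0.4,0,0],"turn": 0,"jaw": -1},
    {"delta_pos": [0,0,0],"turn": 0,"jaw": -1}
  ]
}}

```text
time: 14.5
tool_pos: [0.526, -0.1357, 0.2553]
tcp_rot: [-0.348, -3.122, -0.0]
wrist_force: [-0.0, 1.1, -0.3]
width: 0.262
grip_force: 117.6
```

{"api": "drive_tool", "payload": {
  "increments": [
    {"delta_pos": [-0.4,0,0],"turn": 0,"jaw": -1},
    {"delta_pos": [-0.4,0,0],"turn": 0,"jaw": -1},
    {"delta_pos": [0,0,0],"turn": 0,"jaw": -1}
  ]
}}

```text
time: 14.75
tool_pos: [0.5266, -0.1359, 0.2553]
tcp_rot: [-0.347, -3.122, -0.0]
wrist_force: [-0.8, 0.3, -1.7]
width: 0.256
grip_force: 117.6
```

```bash
python3 -c "
from h import *
from workcell import bot
tip(bot)"
```

```text
t 14.75 tip in jig mm [  9.54 -48.1 ] tipz 31.26 TCP [ 0.5266 -0.1359  0.2553] zax [-8.e-04  2.e-04 -1.e+00] F jig [-0.88  0.06] -1.71 grip 117.58689880371094
col [75 78 81 79 78 76 77 77 77 78 77 78 74 76 78 79 77 75 74 82 81 80 81 82
 82 81 81 82 82 82 82 81 82 80]
edge row 208.5 tip offset x 1.4218894603443468
```

{"api": "drive_tool", "payload": {
  "increments": [
    {"delta_pos": [-0.4,0,0],"turn": 0,"jaw": -1},
    {"delta_pos": [-0.4,0,0],"turn": 0,"jaw": -1},
    {"delta_pos": [0,0,0],"turn": 0,"jaw": -1}
  ]
}}

```text
time: 15.05
tool_pos: [0.5273, -0.136, 0.2553]
tcp_rot: [-0.348, -3.121, -0.0]
wrist_force: [-2.7, 0.9, 1.6]
width: 0.263
grip_force: 117.5
```

```bash
python3 -c "
from h import *
from workcell import bot
tip(bot)"
```

```text
t 15.05 tip in jig mm [ 10.24 -48.11] tipz 31.27 TCP [ 0.5273 -0.136   0.2553] zax [-1.e-03  3.e-04 -1.e+00] F jig [-2.84  0.34] 1.63 grip 117.53847599029541
col [77 80 78 78 75 77 78 76 78 78 78 75 78 77 79 78 74 73 83 82 83 82 82 82
 83 82 82 81 83 82 83 83 83 83]
edge row 207.5 tip offset x 2.1388359451936942
```

Fence contact: Fx is about −2.8 N and the tip has stopped. Now lower to a light touch and slide along +y.

{"api": "drive_tool", "payload": {
  "increments": [
    {"delta_pos": [0.2,0,0.4],"turn": 0,"jaw": -1},
    {"delta_pos": [0,0,0.4],"turn": 0,"jaw": -1},
    {"delta_pos": [0,0,0.3],"turn": 0,"jaw": -1},
    {"delta_pos": [0,0,0.2],"turn": 0,"jaw": -1},
    {"delta_pos": [0,0,0],"turn": 0,"jaw": -1}
  ]
}}

```text
time: 15.52
tool_pos: [0.5274, -0.1361, 0.2542]
tcp_rot: [0.348, 3.122, -0.0]
wrist_force: [-2.1, 0.9, 1.6]
width: 0.261
grip_force: 117.5
```

{"api": "drive_tool", "payload": {
  "increments": [
    {"delta_pos": [0,0.5,0],"turn": 0,"jaw": -1},
    {"delta_pos": [0,1,0],"turn": 0,"jaw": -1},
    {"delta_pos": [0,1,0],"turn": 0,"jaw": -1},
    {"delta_pos": [0,1,0],"turn": 0,"jaw": -1},
    {"delta_pos": [0,1,0],"turn": 0,"jaw": -1},
    {"delta_pos": [0,1,0],"turn": 0,"jaw": -1}
  ]
}}

```text
time: 16.02
tool_pos: [0.5286, -0.1308, 0.2542]
tcp_rot: [0.348, 3.122, -0.001]
wrist_force: [-2.8, -1.9, 2.4]
width: 0.265
grip_force: 117.6
```

```bash
python3 -c "
from h import *
from workcell import bot
tip(bot)"
```

```text
t 16.02 tip in jig mm [ 10.61 -42.78] tipz 30.18 TCP [ 0.5286 -0.1308  0.2542] zax [ 1.e-04 -5.e-04 -1.e+00] F jig [-2.34 -2.5 ] 2.38 grip 117.62722849845886
col [78 80 79 77 76 77 75 77 77 77 78 75 77 76 79 78 74 80 83 84 82 82 84 84
 82 83 83 82 83 85 83 83 83 83]
edge row 206.5 tip offset x 2.854645984053107
```

{"api": "drive_tool", "payload": {
  "increments": [
    {"delta_pos": [0,1.5,0],"turn": 0,"jaw": -1},
    {"delta_pos": [0,2,0],"turn": 0,"jaw": -1},
    {"delta_pos": [0,2,0],"turn": 0,"jaw": -1},
    {"delta_pos": [0,2,0],"turn": 0,"jaw": -1},
    {"delta_pos": [0,2,0],"turn": 0,"jaw": -1},
    {"delta_pos": [0,2,0],"turn": 0,"jaw": -1},
    {"delta_pos": [0,2,0],"turn": 0,"jaw": -1},
    {"delta_pos": [0,2,0],"turn": 0,"jaw": -1}
  ]
}}

```text
time: 16.73
tool_pos: [0.5321, -0.1153, 0.2542]
tcp_rot: [0.348, 3.122, -0.0]
wrist_force: [-3.8, -3.8, 3.6]
width: 0.26
grip_force: 117.7
```

{"api": "drive_tool", "payload": {
  "increments": [
    {"delta_pos": [0,2,0],"turn": 0,"jaw": -1},
    {"delta_pos": [0,2,0],"turn": 0,"jaw": -1},
    {"delta_pos": [0,2,0],"turn": 0,"jaw": -1},
    {"delta_pos": [0,2,0],"turn": 0,"jaw": -1},
    {"delta_pos": [0,2,0],"turn": 0,"jaw": -1},
    {"delta_pos": [0,2,0],"turn": 0,"jaw": -1},
    {"delta_pos": [0,2,0],"turn": 0,"jaw": -1},
    {"delta_pos": [0,2,0],"turn": 0,"jaw": -1}
  ]
}}

```text
time: 17.4
tool_pos: [0.5356, -0.0998, 0.2542]
tcp_rot: [0.348, 3.122, -0.0]
wrist_force: [-4.1, -3.8, 4.6]
width: 0.261
grip_force: 117.8
```

```bash
python3 -c "
from h import *
from workcell import bot
tip(bot)"
```

```text
t 17.4 tip in jig mm [ 10.68 -10.93] tipz 30.18 TCP [ 0.5356 -0.0998  0.2542] zax [ 2.e-04 -1.e-04 -1.e+00] F jig [-3.14 -4.57] 4.55 grip 117.78244972229004
col [73 77 75 76 77 74 74 75 76 76 76 74 74 76 76 75 74 77 81 81 82 80 82 79
 82 82 81 81 81 82 80 81 81 79]
edge row 207.5 tip offset x 2.139119752676452
```

{"api": "drive_tool", "payload": {
  "increments": [
    {"delta_pos": [0,2,-0.2],"turn": 0,"jaw": -1},
    {"delta_pos": [0,2,0],"turn": 0,"jaw": -1},
    {"delta_pos": [0,2,0],"turn": 0,"jaw": -1},
    {"delta_pos": [0,2,0],"turn": 0,"jaw": -1},
    {"delta_pos": [0,2,0],"turn": 0,"jaw": -1},
    {"delta_pos": [0,2,0],"turn": 0,"jaw": -1},
    {"delta_pos": [0,2,0],"turn": 0,"jaw": -1},
    {"delta_pos": [0,2,0],"turn": 0,"jaw": -1}
  ]
}}

```text
time: 18.12
tool_pos: [0.539, -0.0841, 0.2542]
tcp_rot: [-0.348, -3.122, -0.0]
wrist_force: [-2.9, -2.4, 3.1]
width: 0.261
grip_force: 117.8
```

{"api": "drive_tool", "payload": {
  "increments": [
    {"delta_pos": [0,2,0],"turn": 0,"jaw": -1},
    {"delta_pos": [0,2,0],"turn": 0,"jaw": -1},
    {"delta_pos": [0,2,0],"turn": 0,"jaw": -1},
    {"delta_pos": [0,2,0],"turn": 0,"jaw": -1},
    {"delta_pos": [0,2,0],"turn": 0,"jaw": -1},
    {"delta_pos": [0,1.5,0],"turn": 0,"jaw": -1},
    {"delta_pos": [0,1,0],"turn": 0,"jaw": -1},
    {"delta_pos": [0,0.5,0],"turn": 0,"jaw": -1}
  ]
}}

```text
time: 18.78
tool_pos: [0.5419, -0.0714, 0.2542]
tcp_rot: [-0.347, -3.122, -0.0]
wrist_force: [-2.6, -2.1, 1.2]
width: 0.262
grip_force: 117.7
```

```bash
python3 -c "
from h import *
from workcell import bot
tip(bot)"
```

```text
t 18.78 tip in jig mm [10.59 18.12] tipz 30.21 TCP [ 0.5419 -0.0714  0.2542] zax [-1.e-04  1.e-04 -1.e+00] F jig [-2.11 -2.67] 1.21 grip 117.74893641471863
col [72 74 75 73 75 75 75 72 72 74 76 74 73 75 75 75 75 74 80 82 80 80 81 81
 80 81 81 80 80 81 80 80 80 81]
edge row 207.5 tip offset x 2.13893728162841
```

{"api": "drive_tool", "payload": {
  "increments": [
    {"delta_pos": [0,1,0.2],"turn": 0,"jaw": -1},
    {"delta_pos": [0,1,0.2],"turn": 0,"jaw": -1},
    {"delta_pos": [0,1,0.1],"turn": 0,"jaw": -1},
    {"delta_pos": [0,1,0],"turn": 0,"jaw": -1},
    {"delta_pos": [0,1,0],"turn": 0,"jaw": -1},
    {"delta_pos": [0,1,0],"turn": 0,"jaw": -1},
    {"delta_pos": [0,1,0],"turn": 0,"jaw": -1},
    {"delta_pos": [0,1,0],"turn": 0,"jaw": -1}
  ]
}}

```text
time: 19.5
tool_pos: [0.5438, -0.0639, 0.254]
tcp_rot: [0.348, 3.122, -0.0]
wrist_force: [-2.4, -3.5, 3.7]
width: 0.258
grip_force: 117.8
```

{"api": "drive_tool", "payload": {
  "increments": [
    {"delta_pos": [0,0.5,0],"turn": 0,"jaw": -1},
    {"delta_pos": [0,0.5,0],"turn": 0,"jaw": -1},
    {"delta_pos": [0,0.5,0],"turn": 0,"jaw": -1},
    {"delta_pos": [0,0.5,0],"turn": 0,"jaw": -1}
  ]
}}

```text
time: 19.83
tool_pos: [0.5442, -0.0619, 0.2539]
tcp_rot: [0.348, 3.122, -0.0]
wrist_force: [-3.4, -4.4, 5.0]
width: 0.264
grip_force: 117.9
```

```bash
python3 -c "
from h import *
from workcell import bot
tip(bot)"
```

```text
t 19.83 tip in jig mm [10.86 27.92] tipz 29.93 TCP [ 0.5442 -0.0619  0.2539] zax [ 3.e-04 -1.e-04 -1.e+00] F jig [-2.41 -5.  ] 4.99 grip 117.86386013031006
col [72 73 73 73 76 73 73 72 73 74 74 74 75 74 69 70 63 71 81 81 80 79 81 80
 78 81 80 80 79 81 80 80 81 78]
edge row 207.5 tip offset x 2.139134637380634
```

{"api": "drive_tool", "payload": {
  "increments": [
    {"delta_pos": [0,0.5,0],"turn": 0,"jaw": -1},
    {"delta_pos": [0,0.5,0],"turn": 0,"jaw": -1},
    {"delta_pos": [0,0.4,0],"turn": 0,"jaw": -1}
  ]
}}

```text
time: 20.13
tool_pos: [0.5444, -0.0606, 0.2538]
tcp_rot: [0.348, 3.122, -0.0]
wrist_force: [-3.8, -3.7, 4.6]
width: 0.261
grip_force: 117.8
```

{"api": "drive_tool", "payload": {
  "increments": [
    {"delta_pos": [0,0.4,0],"turn": 0,"jaw": -1},
    {"delta_pos": [0,0.4,0],"turn": 0,"jaw": -1},
    {"delta_pos": [0,0.4,0],"turn": 0,"jaw": -1}
  ]
}}

```text
time: 20.38
tool_pos: [0.5446, -0.059, 0.2534]
tcp_rot: [-0.348, -3.122, -0.002]
wrist_force: [-2.2, -0.1, 0.3]
width: 0.262
grip_force: 117.5
```

Height has dropped and the normal force has vanished, so the tip is over the hole. Lowering gently.

{"api": "drive_tool", "payload": {
  "increments": [
    {"delta_pos": [0,0,0.4],"turn": 0,"jaw": -1},
    {"delta_pos": [0,0,0.4],"turn": 0,"jaw": -1},
    {"delta_pos": [0,0,0],"turn": 0,"jaw": -1}
  ]
}}

```text
time: 20.63
tool_pos: [0.5445, -0.0588, 0.2523]
tcp_rot: [-0.348, -3.121, -0.002]
wrist_force: [-1.5, 0.7, -0.0]
width: 0.259
grip_force: 117.6
```

```bash
python3 -c "
from h import *
from workcell import bot
tip(bot)"
```

```text
t 20.63 tip in jig mm [10.19 31.33] tipz 28.32 TCP [ 0.5445 -0.0588  0.2523] zax [-6.0e-04  1.5e-03 -1.0e+00] F jig [-1.63  0.39] -0.02 grip 117.56752610206604
col [72 72 72 73 74 72 75 72 74 72 73 74 75 74 76 69 59 49 72 80 78 78 79 79
 78 79 78 78 79 79 78 80 78 76]
edge row 207.5 tip offset x 2.139075557982814
```

{"api": "drive_tool", "payload": {
  "increments": [
    {"delta_pos": [0.2,0,0.5],"turn": 0,"jaw": -1},
    {"delta_pos": [0.2,0,0.6],"turn": 0,"jaw": -1},
    {"delta_pos": [0.2,0,0.6],"turn": 0,"jaw": -1},
    {"delta_pos": [0.2,0,0.6],"turn": 0,"jaw": -1},
    {"delta_pos": [0,0,0],"turn": 0,"jaw": -1}
  ]
}}

```text
time: 21.1
tool_pos: [0.544, -0.0589, 0.2508]
tcp_rot: [0.348, 3.122, 0.001]
wrist_force: [-0.5, 4.6, 1.1]
width: 0.263
grip_force: 117.9
```

```bash
python3 -c "
from h import *
from workcell import bot
s=st(bot);print(s['torque'])"
```

```text
t 21.1 tip in jig mm [10.1  30.96] tipz 26.81 TCP [ 0.544  -0.0589  0.2508] zax [ 7.e-04  6.e-04 -1.e+00] F jig [-1.49  4.35] 1.12 grip 117.87340521812439
[ 0.85152957  0.14720148 -0.00090699]
```

{"api": "drive_tool", "payload": {
  "increments": [
    {"delta_pos": [0.2,0.4,0],"turn": 0,"jaw": -1},
    {"delta_pos": [0.2,0.4,0],"turn": 0,"jaw": -1},
    {"delta_pos": [0,0,0],"turn": 0,"jaw": -1}
  ]
}}

```text
time: 21.35
tool_pos: [0.5438, -0.0584, 0.2507]
tcp_rot: [0.347, 3.122, -0.001]
wrist_force: [-0.4, 2.5, -0.3]
width: 0.265
grip_force: 117.9
```

{"api": "drive_tool", "payload": {
  "increments": [
    {"delta_pos": [0,0,0.5],"turn": 0,"jaw": -1},
    {"delta_pos": [0,0,0.5],"turn": 0,"jaw": -1},
    {"delta_pos": [0,0,0.5],"turn": 0,"jaw": -1},
    {"delta_pos": [0,0,0],"turn": 0,"jaw": -1}
  ]
}}

```text
time: 21.68
tool_pos: [0.5437, -0.0584, 0.2491]
tcp_rot: [0.348, 3.122, -0.0]
wrist_force: [-1.0, 2.1, 0.1]
width: 0.262
grip_force: 117.9
```

```bash
python3 -c "
from h import *
from workcell import bot
s=st(bot);print(s['torque'])"
```

```text
t 21.68 tip in jig mm [ 9.54 31.2 ] tipz 25.05 TCP [ 0.5437 -0.0584  0.2491] zax [ 0.e+00 -1.e-04 -1.e+00] F jig [-1.42  1.83] 0.13 grip 117.85518407821655
[ 0.41388553  0.06220467 -0.05516582]
```

Going in freely now. I'll add a touch more +y and back x, then keep going down.

{"api": "drive_tool", "payload": {
  "increments": [
    {"delta_pos": [0.2,0.2,0.6],"turn": 0,"jaw": -1},
    {"delta_pos": [0.2,0.2,0.6],"turn": 0,"jaw": -1},
    {"delta_pos": [0.2,0,0.6],"turn": 0,"jaw": -1},
    {"delta_pos": [0,0,0.6],"turn": 0,"jaw": -1},
    {"delta_pos": [0,0,0],"turn": 0,"jaw": -1}
  ]
}}

```text
time: 22.1
tool_pos: [0.5431, -0.058, 0.2466]
tcp_rot: [-0.348, -3.122, 0.001]
wrist_force: [-0.1, 0.4, -0.7]
width: 0.264
grip_force: 117.8
```

{"api": "drive_tool", "payload": {
  "increments": [
    {"delta_pos": [0.1,0,0.6],"turn": 0,"jaw": -1},
    {"delta_pos": [0.1,0,0.6],"turn": 0,"jaw": -1},
    {"delta_pos": [0,0,0.6],"turn": 0,"jaw": -1},
    {"delta_pos": [0,0,0.6],"turn": 0,"jaw": -1},
    {"delta_pos": [0,0,0],"turn": 0,"jaw": -1}
  ]
}}

```text
time: 22.52
tool_pos: [0.5429, -0.0578, 0.2442]
tcp_rot: [-0.348, -3.122, 0.0]
wrist_force: [-0.1, 0.5, -1.0]
width: 0.26
grip_force: 117.8
```

```bash
python3 -c "
from h import *
from workcell import bot
s=st(bot);print(s['torque'])"
```

```text
t 22.52 tip in jig mm [ 8.55 31.66] tipz 20.2 TCP [ 0.5429 -0.0578  0.2442] zax [-3.e-04 -0.e+00 -1.e+00] F jig [-0.21  0.45] -1.04 grip 117.76537299156189
[-0.01543875  0.02692118  0.05748592]
```

Free descent. The tip is at 20.2 mm and the floor is at about 14.

{"api": "drive_tool", "payload": {
  "increments": [
    {"delta_pos": [0,0,0.6],"turn": 0,"jaw": -1},
    {"delta_pos": [0,0,0.6],"turn": 0,"jaw": -1},
    {"delta_pos": [0,0,0.6],"turn": 0,"jaw": -1},
    {"delta_pos": [0,0,0.6],"turn": 0,"jaw": -1},
    {"delta_pos": [0,0,0.6],"turn": 0,"jaw": -1},
    {"delta_pos": [0,0,0.6],"turn": 0,"jaw": -1},
    {"delta_pos": [0,0,0.6],"turn": 0,"jaw": -1},
    {"delta_pos": [0,0,0],"turn": 0,"jaw": -1}
  ]
}}

```text
time: 23.18
tool_pos: [0.5429, -0.0577, 0.24]
tcp_rot: [-0.348, -3.122, -0.0]
wrist_force: [0.1, 0.5, -1.2]
width: 0.261
grip_force: 117.8
```

{"api": "drive_tool", "payload": {
  "increments": [
    {"delta_pos": [0,0,0.5],"turn": 0,"jaw": -1},
    {"delta_pos": [0,0,0.5],"turn": 0,"jaw": -1},
    {"delta_pos": [0,0,0.5],"turn": 0,"jaw": -1},
    {"delta_pos": [0,0,0.5],"turn": 0,"jaw": -1},
    {"delta_pos": [0,0,0],"turn": 0,"jaw": -1}
  ]
}}

```text
time: 23.6
tool_pos: [0.5431, -0.0578, 0.2383]
tcp_rot: [0.348, 3.122, -0.0]
wrist_force: [-0.5, 0.2, -0.8]
width: 0.259
grip_force: 117.9
```

```bash
python3 -c "
from h import *
from workcell import bot
s=st(bot);print(s['torque'])"
```

```text
t 23.6 tip in jig mm [ 8.83 31.71] tipz 14.3 TCP [ 0.5431 -0.0578  0.2383] zax [ 2.e-04 -0.e+00 -1.e+00] F jig [-0.51  0.08] -0.81 grip 117.87685632705688
[-0.0311204  -0.003586    0.02683157]
```

{"api": "drive_tool", "payload": {
  "increments": [
    {"delta_pos": [0,0,0.4],"turn": 0,"jaw": -1},
    {"delta_pos": [0,0,0.3],"turn": 0,"jaw": -1},
    {"delta_pos": [0,0,0],"turn": 0,"jaw": -1}
  ]
}}

```text
time: 23.85
tool_pos: [0.5434, -0.0578, 0.2382]
tcp_rot: [0.348, 3.121, -0.0]
wrist_force: [-0.9, 0.4, 4.9]
width: 0.262
grip_force: 118.2
```

```bash
python3 -c "
from h import *
from workcell import bot
s=st(bot);print(s['torque'])"
```

```text
t 23.85 tip in jig mm [ 9.31 31.71] tipz 14.16 TCP [ 0.5434 -0.0578  0.2382] zax [ 1.e-03 -2.e-04 -1.e+00] F jig [-0.97  0.18] 4.94 grip 118.1953775882721
[-0.013275    0.18111316  0.0116057 ]
```

On the floor at z = 14.2 mm with about 5 N. Ease off, release, retreat upwards.

{"api": "drive_tool", "payload": {
  "increments": [
    {"delta_pos": [0,0,-0.3],"turn": 0,"jaw": -1},
    {"delta_pos": [0,0,-0.2],"turn": 0,"jaw": -1},
    {"delta_pos": [0,0,0],"turn": 0,"jaw": -1},
    {"delta_pos": [0,0,0],"turn": 0,"jaw": -0.45},
    {"delta_pos": [0,0,0],"turn": 0,"jaw": -0.4},
    {"delta_pos": [0,0,0],"turn": 0,"jaw": -0.3},
    {"delta_pos": [0,0,0],"turn": 0,"jaw": -0.15},
    {"delta_pos": [0,0,0],"turn": 0,"jaw": 0}
  ],
  "grip_force": 20
}}

```text
time: 24.52
tool_pos: [0.5428, -0.0577, 0.2376]
tcp_rot: [-0.348, -3.122, -0.0]
wrist_force: [0.9, -0.0, -0.1]
width: 0.498
grip_force: 0.0
```

{"api": "drive_tool", "payload": {
  "increments": [
    {"delta_pos": [0,0,0],"turn": 0,"jaw": 0.1},
    {"delta_pos": [0,0,0],"turn": 0,"jaw": 0.1},
    {"delta_pos": [0,0,0],"turn": 0,"jaw": 0.1},
    {"delta_pos": [0,0,-3],"turn": 0,"jaw": 0.1},
    {"delta_pos": [0,0,-6],"turn": 0,"jaw": 0.1}
  ]
}}

```text
time: 24.93
tool_pos: [0.5425, -0.0577, 0.2465]
tcp_rot: [-0.348, -3.12, -0.0]
wrist_force: [-0.2, 0.3, 0.5]
width: 0.554
grip_force: 0.0
```

{"api": "drive_tool", "payload": {
  "increments": [
    {"delta_pos": [0,0,-10],"turn": 0,"jaw": 0.1},
    {"delta_pos": [0,0,-20],"turn": 0,"jaw": 0.1},
    {"delta_pos": [0,0,-25],"turn": 0,"jaw": 0.1},
    {"delta_pos": [0,0,-25],"turn": 0,"jaw": 0.1},
    {"delta_pos": [0,0,-20],"turn": 0,"jaw": 0.1},
    {"delta_pos": [0,0,-10],"turn": 0,"jaw": 0.1},
    {"delta_pos": [0,0,0],"turn": 0,"jaw": 0.1}
  ]
}}

```text
time: 25.52
tool_pos: [0.5442, -0.0579, 0.3612]
tcp_rot: [0.347, 3.115, -0.0]
wrist_force: [0.5, -0.2, 0.4]
width: 0.552
grip_force: 0.0
```

```bash
python3 - <<'E'
from h import *
from workcell import bot
s=st(bot);w=bot.read_camera('wrist');c=bot.read_camera('scene')
T=tool(s)@w['hand_eye'];P=JM@[.0077,.0317]+JT
for z in(.014,.03,.089):print(z,proj(w,np.array([*P,z]),T).round(1),proj(c,np.array([*P,z])).round(1))
cv2.imwrite('pics/end.png',np.hstack([cv2.resize(w['pixels'][100:400,160:480,::-1],(480,450)),cv2.resize(c['pixels'][115:235,250:335,::-1],(319,450),interpolation=2)]))
E
```

```text
t 25.52 tip in jig mm [11.5  31.91] tipz 137.16 TCP [ 0.5442 -0.0579  0.3612] zax [ 0.0071 -0.0011 -1.    ] F jig [ 0.5  -0.14] 0.4 grip 0.0
0.014 [316.6 172.4] [306.2 181.6]
0.03 [316.5 175.9] [306.1 176.4]
0.089 [316.4 192.6] [305.5 156.2]
```

View pics/end.png

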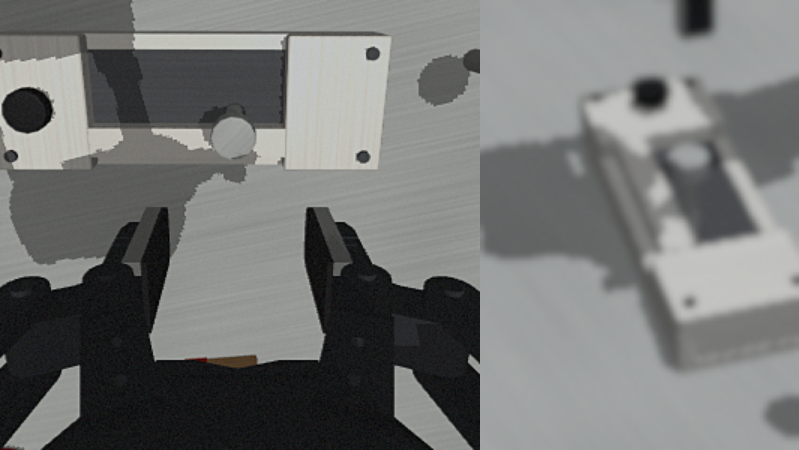

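The last picture shows the pin standing upright in the strip, with its head at wrist pixel (315,192) against the home prediction of (316.4,192.6), and the gripper clear of it. Handing in.

```bash
python3 -c "
from workcell import bot
print(bot.finish_job())"
```

```text
the job is handed in; nothing more can be done
None
```

The stop pin is fully home and upright in the jig's blind hole, at about y = +32 mm. I released it, backed the gripper clear and handed the job in at about 25.5 s. Logged wrist forces while the pin was on the jig stayed below about 10 N, and no path went near the carton, spool or tin.

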